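Start the bagel half in the camp toaster

TASK

Toast the bagel half: with closed fingertips, press down the toaster lever on the bagel's side until it catches at the bottom and stays down by itself, then take the hand away clear of everything. Press firmly but do not slam it; do not touch the bread, leave the other lever up (the slice is for later) and do not disturb the jar, mug, paper cup and bottle standing around.

Things in the scene. Friction and masses are not known exactly. Their poses are not given: they have to be found in the camera images.
- toaster: four-slot toaster, 270 deep (x), 312 wide (y), 178 high, fixed on the table. Origin: middle of its underside; z up. Its front with the levers faces its own -x, roughly to the robot; +y is the left-hand side for someone facing the front. Slots run along x, 136 long, 32 wide, at y = +105, +40 (left-hand pair) and -40, -105 (right-hand pair). A dial under each lever sticks out 17, its top 72 above the table
- lever_left_top (a point): middle of the top face of the left-hand lever's pad, black plastic, 40 wide (toaster's y), 28 deep (x), 12 thick, sticking out of the toaster's front with a gap of 9 behind it; 150 above the table when up, 110 when down. It works the left-hand pair of slots
- lever_right_top (a point): middle of the top face of the right-hand lever's pad, black plastic, 40 wide (toaster's y), 28 deep (x), 12 thick, sticking out of the toaster's front with a gap of 9 behind it; 150 above the table when up, 110 when down. It works the right-hand pair of slots
- lever_left (a joint): travel of the left-hand lever in m: 0 = up (rest), 0.040 = fully down. Its spring pushes back with 6 to 9 N, less in the second half, and returns it if it is let go early; over the last 5 mm the catch takes over, pulls it to the bottom and holds it down
- lever_right (a joint): travel of the right-hand lever in m: 0 = up (rest), 0.040 = fully down. Its spring pushes back with 6 to 9 N, less in the second half, and returns it if it is let go early; over the last 5 mm the catch takes over, pulls it to the bottom and holds it down
- bagel_center (a point): centre of the half bagel, a brown ring with a pale flat cut face, 100 across and 26 thick, standing on edge in the outer slot of the left-hand or right-hand pair (this varies); its round top shows 36 above the toaster. It rides down with its lever, below the toaster's top
- slice_center (a point): centre of the slice of white bread, a flat square-cornered slab 118 wide, 100 tall and 13 thick, standing in the outer slot of the other pair; its straight top edge shows 36 above the toaster
- jam_jar: jar with a steel cap, 68 diameter, 95 high, beside the toaster; origin at the middle of its underside
- mug: white mug, 82 diameter, 95 high, in front of the toaster; origin at the middle of its underside
- paper_cup: small open paper cup, 72 diameter, 75 high, beside the toaster's front; origin at the middle of its underside
- water_bottle: green glass bottle, 74 diameter, 260 high, beside the toaster; origin at the middle of its underside
- bagel: the half bagel itself; origin 50 below its centre, same axes as the toaster's at the start
- slice: the slice itself; origin 50 below its centre, same axes as the toaster's at the start

How it is judged:
On the way, in this order (a step that is already met when the one before it is completed fails the run):
1. the fingers press the lever on the bagel's side part of the way down (((y of bagel_center in the frame of toaster above 0 m and value of joint lever_left above 0.01 m) or (not (y of bagel_center in the frame of toaster above 0 m) and value of joint lever_right above 0.01 m)) and contact force between the fingers and toaster above 1 N), for 0.05 s.
2. that lever has caught at the bottom (((y of bagel_center in the frame of toaster above 0 m and value of joint lever_left above 0.037 m) or (not (y of bagel_center in the frame of toaster above 0 m) and value of joint lever_right above 0.037 m))), for 0.2 s.
At the end, for the whole second after the job is handed in: The lever on the bagel's side stays down by itself (at least 37 of its 40 mm), the bagel half has sunk into its slot with it, the other lever is up (within 4 mm) with the slice still standing up in its slot, and everything around stands upright (((y of bagel_center in the frame of toaster above 0 m and value of joint lever_left above 0.037 m and value of joint lever_right below 0.004 m and velocity of joint lever_left below 0.01 m/s) or (not (y of bagel_center in the frame of toaster above 0 m) and value of joint lever_right above 0.037 m and value of joint lever_left below 0.004 m and velocity of joint lever_right below 0.01 m/s)) and z of bagel_center in the frame of toaster between 0.108 and 0.138 m and z of slice_center in the frame of toaster above 0.153 m and linear speed of bagel below 0.02 m/s and angle between each of jam_jar, mug, paper_cup, water_bottle's own z axis and vertical below 0.2 rad); the robot touches nothing.
It fails at once if the lever on the slice's side is pressed (more than 10 mm) ((y of bagel_center in the frame of toaster above 0 m and value of joint lever_right above 0.01 m) or (not (y of bagel_center in the frame of toaster above 0 m) and value of joint lever_left above 0.01 m)).
It fails at once if the toaster or a lever is struck or forced (more than 40 N) (contact force between any of the fingers, the arm and toaster above 40 N).
It fails at once if the robot touches the bagel half or the slice (more than 1.5 N) (contact force between any of the fingers, the arm and bagel above 1.5 N or contact force between any of the fingers, the arm and slice above 1.5 N).
It fails at once if the bagel half or the slice is lifted (more than 12 mm) (z of any of bagel_center, slice_center in the frame of toaster above 0.176 m).
It fails at once if the jar, mug, cup or bottle is moved (more than 15 mm) (distance of any of jam_jar, mug, paper_cup, water_bottle from where it was at the start of the episode above 0.015 m).
It also fails if it takes over 32 s, if anything falls off the work surface, if the arm or the gripper's body presses on something with over 40 N, if the wrist force passes 120 N, or if a joint passes its speed limit or range.

ROBOT

A 6-joint arm with a two-finger parallel gripper is mounted at the origin on the work surface. World frame = base frame: x ahead of the robot, y to its left, z up, the work surface at z = 0. Lengths are in m, angles in rad, forces in N, time in s.
With the tool pointing down it reaches from about 0.25 to 0.775 m from the base axis. Payload 4 kg.
Tool frame: the origin (TCP) lies midway between the tips of the shut fingers; the grasp point (between the pads) lies 19 mm behind it; z points along the fingers, y is the direction in which the jaws open and shut (so a half turn about z gives the same grasp; the last joint's range is limited). The gripper opens to 94 mm and grips with 3 to 60 N. Pads are 16 mm wide; open, the fingers measure 119 mm over their backs; the gripper's body (75 mm by 177 mm) begins 78 mm behind the grasp point.
Start: joints at [1.245, 0.087, 1.371, -0, 1.684, -0.103], TCP at [0.122, 0.536, 0.179] pointing down, gripper open.
Joint ranges: [-3.1, 3.1], [-0.76, 2.03], [0.27, 2.55], [-1.08, 4.22], [0.17, 2.65], [-2.57, 2.57]. Speed limits (rad/s): [2.79, 2.79, 3.14, 3.14, 3.14, 3.14].

INTERFACE

Orientations are given as [roll, pitch, yaw] about the fixed x, y, z axes, in that order (R = Rz(yaw) Ry(pitch) Rx(roll)).
In Python, from bench import get_obs, snapshot, ticket gives the robot as it stands.
- The arm moves only by the shell command python3 -m creep 'ROWS' [OPENING]. ROWS is JSON, a list that holds one entry, the list of rows, each a list of 4 numbers: the shift along the tool's x, y, z in mm, then the turn about the tool's z in degrees. A call has 1 to 8 rows; each row shifts and turns the commanded pose from where the row before left it, along the tool's axes as they then stand; what a row does not reach is not made up. A row lasts 1/8 s, in which the tool goes at most 62.5 mm and 10.7 degrees, less where a joint would pass 70% of its speed; a pose out of reach is approached as far as the arm can. A call with a gripper value outside its range is refused whole. OPENING is the opening, from 0 (shut) to 1 (fully open), set as the call begins (- or left out, the last holds). The fingers move at their own pace and stop on an object; the grip force is fixed at half the most. Time passes only in rows, so rows that do not move let the fingers close. It gives the time, the measured TCP pose, the force and the opening at its end, in the units of the state.
- get_obs(): the state, without advancing time (a new reading comes with each control period).
- snapshot(name): name is "side" or "top" or "wrist"; returns a dict with "color" (420x560x3 uint8, red, green, blue), "depth" (420x560 float32, m along the optical axis (not along the pixel's ray), 0 where there is no reading), "fx", "fy", "cx", "cy" (pixels), "extrinsics" (4x4, takes a point from world to camera coordinates). Camera axes: x right, y down, z forward; pixel columns grow to the right and rows downward; lengths in m; the calibration is good to about 2 mm. A picture is of the moment at which its call begins.
- ticket.close_job(): hands the job in, once; it reports no verdict.
The state is a dict: "time": time; "joint_positions": joint angles; "qvel": joint speeds; "joint_torque": joint torques, N m; "tool_pos": TCP position; "ee_rot": TCP orientation; "wrist_force": force on the tool from outside, world axes, zero at the start; "wrist_torque": the same for the moment, N m; "width": finger opening in m.
Only numpy, scipy, OpenCV 4.12 (cv2) and the standard library are available. Lean on these libraries where they do the work, as an engineer would, in place of code of your own. Each camera call takes 0.05 s, during which the arm holds its last target. There are 200 camera calls.

## Working session

There is one attempt and no reset: what is moved stays moved. The work goes in short steps, Python scripts to look and compute and a shell command to move; the robot and the scene stay as the last step left them, time stands still between calls to the robot, and variables do not carry over. Pictures are saved under pics/ and viewed, on a budget of 10 in all, crops included, one or two more only if the job needs it, and the job is handed in when it is done.

```bash
mkdir -p pics; python3 - <<'E'
from bench import get_obs, snapshot
import cv2,numpy as np
for n in("side","top"):
    s=snapshot(n); cv2.imwrite(f"pics/{n}0.png",s["color"][:,:,::-1]); np.savez(f"{n}0.npz",**s)
o=get_obs(); print(o["time"],o["tool_pos"],o["ee_rot"],o["width"])
E
```

```text
0.1 [0.12135636 0.53589923 0.17763957] [-3.13963312e+00 -2.18988548e-04  2.91881863e+00] 0.09398457697987775
```

View pics/top0.png

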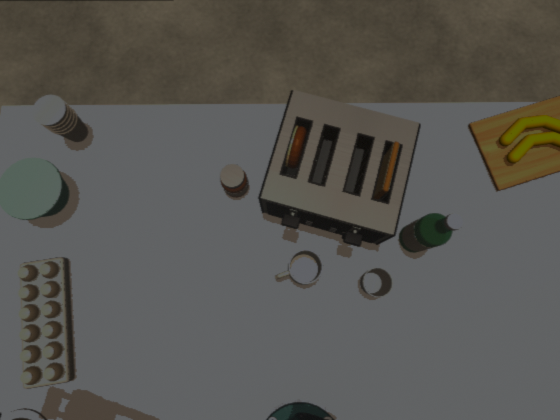

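View pics/side0.png

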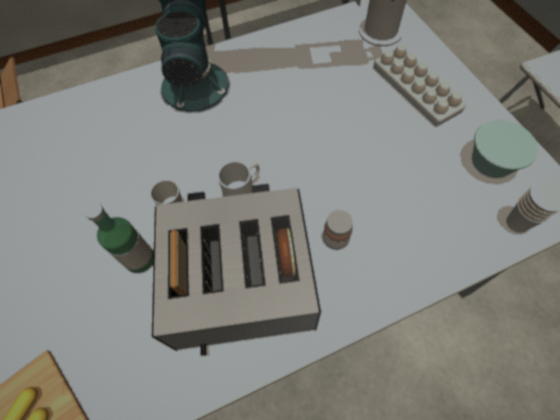

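The top view shows the toaster with levers at about (291,218) and (353,237). The bread in the slot at (297,145), on the jar's side, looks like the bagel, and the one at (391,167) like the slice. I'll zoom in to confirm, and measure.

```bash
cat > h.py <<'E'
import numpy as np,cv2
def pts(s):
    d=s["depth"];v,u=np.indices(d.shape)
    c=np.stack([(u-s["cx"])/s["fx"]*d,(v-s["cy"])/s["fy"]*d,d],-1)
    E=s["extrinsics"];P=(c-E[:3,3])@E[:3,:3]; P[d==0]=np.nan
    return P
E
python3 - <<'E'
import numpy as np,cv2
from h import pts
t=dict(np.load("top0.npz"));s=dict(np.load("side0.npz"))
P=pts(t)
f=lambda a:cv2.convertScaleAbs(cv2.resize(a,(400,400),interpolation=cv2.INTER_CUBIC),alpha=1.8)[:,:,::-1]
cv2.imwrite("pics/crop.png",np.hstack([f(t["color"][80:260,250:430]),f(s["color"][190:350,150:310])]))
m=(abs(P[...,2]-.178)<.006).astype(np.uint8)
m[:, :255]=0; m[:,425:]=0
n,l,st,_=cv2.connectedComponentsWithStats(m); k=1+st[1:,4].argmax()
X=P[l==k]; r=cv2.minAreaRect(X[:,:2].astype(np.float32)*1000); print("rect",r, X[:,2].mean()); print(cv2.boxPoints(r))
for u,v in[(291,218),(353,237),(297,145),(391,167),(233,176),(304,269),(376,283),(434,231)]:
    print(u,v,np.round(np.nanmedian(P[v-1:v+2,u-1:u+2].reshape(-1,3),0),4))
# high points above toaster
R=X[:,:2]
mm=(P[...,2]>.19)&(P[...,2]<.23); n,l,st,c=cv2.connectedComponentsWithStats(mm.astype(np.uint8))
for i in range(1,n):
    if st[i,4]>20: Q=P[l==i];print(c[i],st[i],np.round(Q.mean(0),3),Q[:,2].max(), cv2.minAreaRect(Q[:,:2].astype(np.float32)*1000))
mm=(P[...,2]>.142)&(P[...,2]<.16); n,l,st,c=cv2.connectedComponentsWithStats(mm.astype(np.uint8))
for i in range(1,n):
    if st[i,4]>20: Q=P[l==i];print("lev",c[i],st[i],np.round(Q.mean(0),3))
E
```

```text
rect ((655.644287109375, -95.33074951171875), (311.64080810546875, 272.4825134277344), 73.8006820678711) 0.1779782769568242
[[ 481.34152  -206.95607 ]
 [ 743.0056   -282.97314 ]
 [ 829.947      16.29457 ]
 [ 568.28296    92.311646]]
291 218 [0.5265 0.0188 0.1509]
353 237 [ 0.4825 -0.1191  0.1502]
297 145 [0.6768 0.0053 0.2113]
391 167 [ 0.6247 -0.1954  0.213 ]
233 176 [0.6426 0.1578 0.0952]
304 269 [ 0.4207 -0.0169  0.0046]
376 283 [ 0.384  -0.2     0.0019]
434 231 [ 0.4887 -0.2856  0.1896]
[296.48648649 142.85012285] [287 126  19  36 407] [0.684 0.006 0.205] 0.2153611122572592 ((688.5184326171875, 4.847578048706055), (25.91523551940918, 84.81102752685547), 73.66064453125)
[389.71563981 167.40758294] [381 142  19  52 422] [ 0.625 -0.194  0.209] 0.2177254844992482 ((626.7285766601562, -196.15853881835938), (15.087578773498535, 114.641845703125), 73.71229553222656)
[439.41935484 227.19354839] [433 218  16  17 155] [ 0.494 -0.291  0.206] 0.22982176243078317 ((495.315673828125, -294.59765625), (35.58794021606445, 22.882713317871094), 25.0650691986084)
lev [303.44736842 124.97368421] [297 123  13   6  38] [ 0.75  -0.013  0.152]
lev [330.2        132.22222222] [324 130  13   6  45] [ 0.731 -0.076  0.151]
lev [364.04545455 141.27272727] [358 139  13   7  44] [ 0.708 -0.155  0.151]
lev [380.24285714 178.47142857] [376 153  11  45  70] [ 0.617 -0.187  0.151]
lev [319.94193548 225.8       ] [266 203  97  44 620] [ 0.509 -0.046  0.15 ]
lev [422.5        234.25925926] [417 217  23  30 108] [ 0.487 -0.274  0.152]
lev [372.30769231 232.43589744] [361 229  24   8  39] [ 0.492 -0.162  0.151]
lev [303.65       416.53333333] [293 414  25   6  60] [ 0.114 -0.002  0.151]
```

View pics/crop.png

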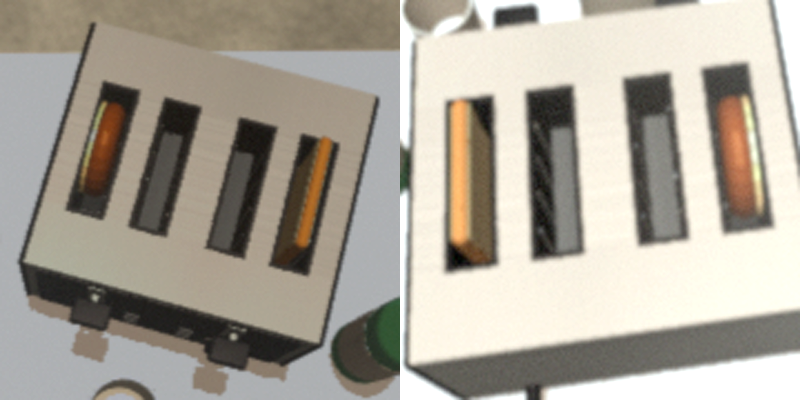

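The crop confirms it. The round-topped, 26 mm thick ring is in the left-hand outer slot (jar side), and the flat slab is on the right. So I press the left lever, at about (0.524, 0.019), with the toaster's yaw about -0.283.

```bash
python3 -m creep '[[[0,0,-35,3.4],[0,0,-35,0],[-33,-24,0,0],[-33,-24,0,0],[-33,-24,0,0],[-33,-24,0,0],[-33,-24,0,0],[-33,-24,0,0]]]' 0; python3 -m creep '[[[-33,-24,0,0],[-33,-24,0,0],[-33,-24,0,0],[-33,-24,0,0],[-33,-24,0,0],[-33,-24,0,0],[-33,-24,0,0],[0,0,0,0]]]'
cat > st.py <<'E'
from bench import get_obs
import numpy as np
from scipy.spatial.transform import Rotation as R
o=get_obs();r=R.from_euler("xyz",o["ee_rot"]);T=np.array([.5235,.0195,.150])
print(o["time"],o["tool_pos"],o["ee_rot"],o["width"],o["wrist_force"],"to pad (tool mm)",r.inv().apply(T-o["tool_pos"])*1000)
E
python3 st.py
```

```text
time: 1.1
tool_pos: [0.2721, 0.3417, 0.2482]
ee_rot: [-3.141, -0.0, 2.86]
wrist_force: [0.4, 0.5, -0.5]
width: 0.0173
time: 2.1
tool_pos: [0.4474, 0.1154, 0.2475]
ee_rot: [-3.14, -0.002, 2.855]
wrist_force: [0.0, 0.7, 0.9]
width: 0.0004
2.1 [0.44742229 0.11539536 0.24752764] [-3.14041174e+00 -1.83257267e-03  2.85520863e+00] 0.00042284813788071344 [0.04940224 0.74812098 0.85229755] to pad (tool mm) [-100.24677862  -70.38385152   97.42728336]
```

```bash
python3 -m creep '[[[-25,-18,0,0],[-25,-18,0,0],[-25,-17,0,0],[-25,-17,0,0],[0,0,30,0],[0,0,30,0],[0,0,0,0]]]'; python3 st.py; python3 - <<'E'
from bench import snapshot
import cv2,numpy as np
s=snapshot("wrist");t=snapshot("top")
f=lambda a,w,h:cv2.convertScaleAbs(cv2.resize(a,(w,h),interpolation=cv2.INTER_CUBIC),alpha=1.8)[:,:,::-1]
cv2.imwrite("pics/hover.png",np.hstack([f(s["color"],400,300),f(t["color"][140:290,230:430],400,300)]))
E
```

```text
time: 2.98
tool_pos: [0.5211, 0.0233, 0.1857]
ee_rot: [-3.141, -0.007, 2.86]
wrist_force: [-0.4, 0.1, 0.6]
width: 0.0007
2.975 [0.52105207 0.02328623 0.18565782] [-3.1406396  -0.00662046  2.86046591] 0.0006972241258579997 [-0.42104485  0.11483347  0.56114302] to pad (tool mm) [-3.63827073 -2.92448152 35.63731418]
```

View pics/hover.png

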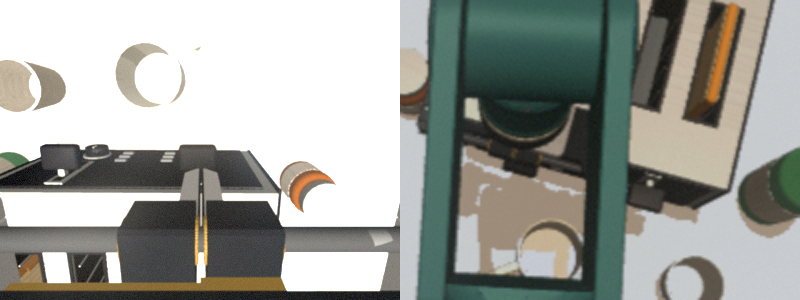

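The wrist view shows the closed fingertips over the left lever's pad at (197,155), centred sideways. The mug is clear in front. I'll correct by 2–3 mm and descend gently.

```bash
python3 -m creep '[[[-3,-3,8,0],[0,0,8,0],[0,0,8,0],[0,0,5,0],[0,0,0,0]]]'; python3 st.py;  python3 -m creep '[[[0,0,4,0],[0,0,4,0],[0,0,4,0],[0,0,4,0],[0,0,3,0],[0,0,0,0]]]'; python3 st.py
```

```text
time: 3.7
tool_pos: [0.5249, 0.0186, 0.159]
ee_rot: [-3.141, -0.001, 2.859]
wrist_force: [-0.0, -0.8, 0.0]
width: 0.0004
3.7 [0.52493912 0.018568   0.15897044] [-3.14144569e+00 -1.24916389e-03  2.85940704e+00] 0.00036781328352945104 [-0.0117743  -0.78736178  0.01785588] to pad (tool mm) [1.63051379 0.49572811 8.97240644]
time: 4.45
tool_pos: [0.5251, 0.0186, 0.1403]
ee_rot: [-3.142, -0.001, 2.859]
wrist_force: [-0.6, -1.0, 1.1]
width: 0.0006
4.45 [0.52510679 0.01855782 0.1402781 ] [-3.14153490e+00 -6.97050200e-04  2.85947264e+00] 0.0005705888489421732 [-0.6316812  -1.03537407  1.12981923] to pad (tool mm) [ 1.81234429  0.45705316 -9.72066934]
```

The force is only 1 N, but the spring should give 6–9 N at this depth. I'll look before going further.

```bash
python3 - <<'E'
from bench import snapshot,get_obs
import cv2,numpy as np
from h import pts
s=snapshot("wrist");print(get_obs()["wrist_force"])
a=s["color"][150:350,150:400]
cv2.imwrite("pics/press.png",cv2.convertScaleAbs(cv2.resize(a,(750,600),interpolation=cv2.INTER_CUBIC),alpha=2)[:,:,::-1])
P=pts(s)
for v in range(185,300,8): print(v,[tuple(np.round(P[v,u],3)) for u in (250,262,276,290,302)])
E
```

```text
[-0.80754396  0.60905121  0.37980684]
185 [(np.float64(0.511), np.float64(-0.011), np.float64(-0.001)), (np.float64(0.514), np.float64(0.001), np.float64(-0.001)), (np.float64(0.518), np.float64(0.015), np.float64(0.0)), (np.float64(0.522), np.float64(0.029), np.float64(-0.001)), (np.float64(0.525), np.float64(0.041), np.float64(0.0))]
193 [(np.float64(0.519), np.float64(-0.013), np.float64(-0.001)), (np.float64(0.522), np.float64(-0.001), np.float64(0.0)), (np.float64(0.526), np.float64(0.013), np.float64(-0.0)), (np.float64(0.53), np.float64(0.027), np.float64(-0.001)), (np.float64(0.534), np.float64(0.039), np.float64(-0.0))]
201 [(np.float64(0.527), np.float64(-0.016), np.float64(-0.0)), (np.float64(0.53), np.float64(-0.003), np.float64(-0.0)), (np.float64(0.534), np.float64(0.011), np.float64(-0.0)), (np.float64(0.539), np.float64(0.025), np.float64(-0.001)), (np.float64(0.542), np.float64(0.037), np.float64(-0.001))]
209 [(np.float64(0.535), np.float64(-0.018), np.float64(-0.001)), (np.float64(0.539), np.float64(-0.006), np.float64(-0.0)), (np.float64(0.53), np.float64(0.013), 
[... 2714 characters left out ...]
.495), np.float64(0.03), np.float64(0.269)), (np.float64(0.495), np.float64(0.033), np.float64(0.27))]
289 [(np.float64(0.492), np.float64(0.021), np.float64(0.274)), (np.float64(0.493), np.float64(0.023), np.float64(0.274)), (np.float64(0.517), np.float64(0.019), np.float64(0.229)), (np.float64(0.495), np.float64(0.03), np.float64(0.274)), (np.float64(0.496), np.float64(0.032), np.float64(0.274))]
297 [(np.float64(0.492), np.float64(0.021), np.float64(0.277)), (np.float64(0.494), np.float64(0.023), np.float64(0.277)), (np.float64(0.516), np.float64(0.019), np.float64(0.235)), (np.float64(0.495), np.float64(0.03), np.float64(0.278)), (np.float64(0.495), np.float64(0.032), np.float64(0.278))]
```

View pics/press.png

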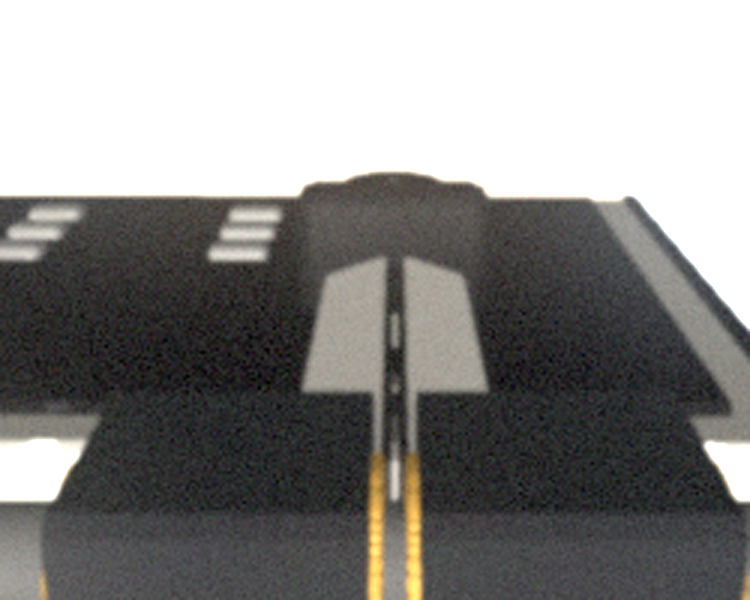

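This doesn't add up. The wrist depth shows the pad still at z = 0.150 (x 0.507–0.526) and the finger's lowest visible point at about z = 0.168, yet the reported TCP is at 0.140. I'll check the wrist camera's pose against the reported TCP and the side camera.

```bash
python3 - <<'E'
from bench import snapshot,get_obs
import cv2,numpy as np
from h import pts
from scipy.spatial.transform import Rotation as R
o=get_obs();s=snapshot("wrist");E=s["extrinsics"];c=-E[:3,:3].T@E[:3,3];r=R.from_euler("xyz",o["ee_rot"])
print("q",np.round(o["joint_positions"],4),"tau",np.round(o["joint_torque"],2),o["tool_pos"]);print("cam in tool",r.inv().apply(c-o["tool_pos"]),"view dir",E[2,:3])
# where would reported tip & features project
for z in(.14,.15,.16,.17,.18):
    p=E[:3,:3]@(r.apply([0.008,0,0])+[*o["tool_pos"][:2],z])+E[:3,3];print(z,s["fx"]*p[0]/p[2]+s["cx"],s["fy"]*p[1]/p[2]+s["cy"],p[2])
P=pts(s);print([(v,*np.round(P[v,270],3)) for v in range(228,246,2)])
q=snapshot("side");Q=pts(q)
T=np.array([.525,.0186]);m=(np.linalg.norm(Q[...,:2]-T,axis=-1)<.03)&(Q[...,2]>.1)
z=Q[m][:,2];print("side z",len(z),np.round(np.percentile(z,[0,2,5,50,100]),3) if len(z) else "")
t=dict(np.load("side0.npz"));Q0=pts(t)
cv2.imwrite("pics/side1.png",cv2.convertScaleAbs(cv2.resize(q["color"][60:260,100:367],(800,600),interpolation=cv2.INTER_CUBIC),alpha=1.6)[:,:,::-1])
E
```

```text
q [-7.2700e-02  4.3600e-02  1.4922e+00  1.0000e-04  1.6059e+00 -1.3614e+00] tau [ -0.   -31.64 -29.76  -0.     0.08  -0.  ] [0.52525045 0.01854133 0.14055274]
cam in tool [ 7.04072740e-02  1.47902455e-04 -2.05795340e-01] view dir [ 0.23734094 -0.06809551 -0.96903678]
0.14 280.7010607164285 222.14109961219637 0.21537022233467862
0.15 280.6876942648235 226.92332254754356 0.20567985453821233
0.16 280.6730060501552 232.17844328877436 0.195989486741746
0.17 280.65678981749926 237.98025531964393 0.18629911894527967
0.18 280.6387940438219 244.418748059701 0.17660875114881336
[(228, np.float64(0.517), np.float64(0.014), np.float64(0.149)), (230, np.float64(0.518), np.float64(0.014), np.float64(0.15)), (232, np.float64(0.519), np.float64(0.014), np.float64(0.15)), (234, np.float64(0.52), np.float64(0.013), np.float64(0.15)), (236, np.float64(0.521), np.float64(0.013), np.float64(0.15)), (238, np.float64(0.516), np.float64(0.015), np.float64(0.171)), (240, np.float64(0.516), np.float64(0.015), np.float64(0.174)), (242, np.float64(0.516), np.float64(0.015), np.float64(0.177)), (244, np.float64(0.516), np.float64(0.015), np.float64(0.179))]
side z 1810 [0.146 0.15  0.161 0.551 0.559]
```

View pics/side1.png

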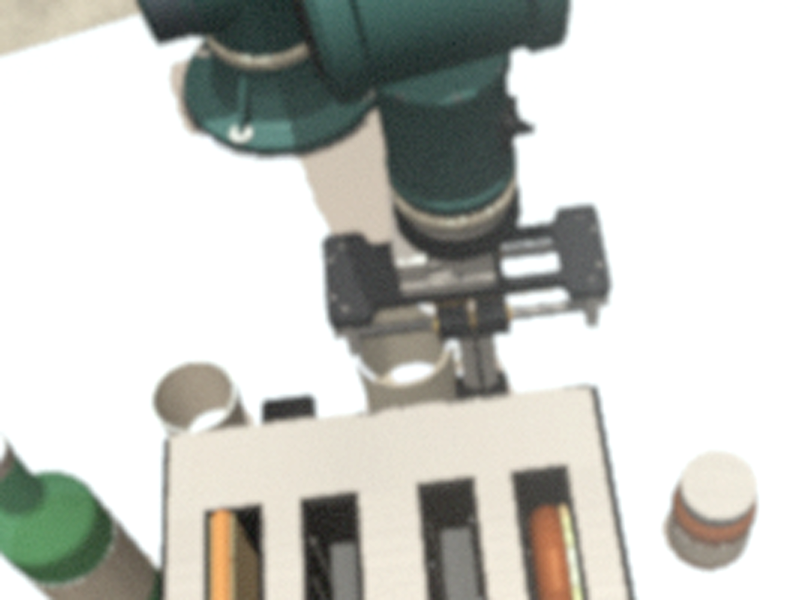

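The side view agrees: the finger stands over the pad, and the pad is still up, level with the other lever. So the real fingertips are higher than the reported TCP, by up to about 28 mm. From here I'll go by force and vision instead of the reported height, in small steps.

```bash
python3 -m creep '[[[0,0,3,0],[0,0,3,0],[0,0,3,0],[0,0,0,0]]]'; python3 -m creep '[[[0,0,2,0],[0,0,2,0],[0,0,2,0],[0,0,0,0]]]'
```

```text
time: 5.1
tool_pos: [0.525, 0.0185, 0.1312]
ee_rot: [-3.141, -0.001, 2.859]
wrist_force: [1.1, 0.1, 0.4]
width: 0.0004
time: 5.6
tool_pos: [0.5252, 0.0186, 0.1254]
ee_rot: [-3.142, -0.0, 2.859]
wrist_force: [-0.5, 0.1, 1.0]
width: 0.0002
```

```bash
for i in 1; do python3 -m creep '[[[0,0,2,0],[0,0,2,0],[0,0,0,0]]]'; done; python3 -m creep '[[[0,0,2,0],[0,0,2,0],[0,0,0,0]]]'; python3 - <<'E'
from bench import snapshot,get_obs
import numpy as np
from h import pts
s=snapshot("wrist");P=pts(s);print(get_obs()["wrist_force"]);print([(v,*np.round(P[v,270],3)) for v in range(200,246,3)])
E
```

```text
time: 5.98
tool_pos: [0.5255, 0.0186, 0.123]
ee_rot: [3.141, 0.001, 2.859]
wrist_force: [-1.5, 0.2, 5.3]
width: 0.0008
time: 6.35
tool_pos: [0.5255, 0.0185, 0.1193]
ee_rot: [3.141, 0.001, 2.86]
wrist_force: [-2.6, -0.2, 6.5]
width: 0.0005
[-2.33335495 -0.04608326  6.86057639]
[(200, np.float64(0.528), np.float64(0.007), np.float64(0.0)), (203, np.float64(0.531), np.float64(0.006), np.float64(-0.0)), (206, np.float64(0.534), np.float64(0.005), np.float64(-0.001)), (209, np.float64(0.537), np.float64(0.004), np.float64(-0.002)), (212, np.float64(0.539), np.float64(0.003), np.float64(0.0)), (215, np.float64(0.529), np.float64(0.008), np.float64(0.052)), (218, np.float64(0.508), np.float64(0.017), np.float64(0.14)), (221, np.float64(0.509), np.float64(0.017), np.float64(0.142)), (224, np.float64(0.51), np.float64(0.017), np.float64(0.145)), (227, np.float64(0.511), np.float64(0.017), np.float64(0.146)), (230, np.float64(0.512), np.float64(0.016), np.float64(0.147)), (233, np.float64(0.514), np.float64(0.016), np.float64(0.146)), (236, np.float64(0.516), np.float64(0.015), np.float64(0.146)), (239, np.float64(0.516), np.float64(0.015), np.float64(0.151)), (242, np.float64(0.516), np.float64(0.015), np.float64(0.156)), (245, np.float64(0.516), np.float64(0.016), np.float64(0.16))]
```

Contact is made: 6.9 N, and the pad has moved to 0.146, so the tool offset is about 27 mm. Bottom should come at a reported z of about 0.083. I'll continue at a moderate pace.

```bash
python3 -m creep '[[[0,0,4,0],[0,0,4,0],[0,0,4,0],[0,0,4,0],[0,0,0,0]]]'; python3 -m creep '[[[0,0,4,0],[0,0,4,0],[0,0,3,0],[0,0,0,0]]]'
```

```text
time: 7.02
tool_pos: [0.5255, 0.0185, 0.1034]
ee_rot: [3.141, 0.001, 2.86]
wrist_force: [-1.6, -1.0, 7.1]
width: 0.0003
time: 7.52
tool_pos: [0.5251, 0.0186, 0.09]
ee_rot: [-3.142, -0.001, 2.859]
wrist_force: [-0.1, 0.4, -0.1]
width: 0.0005
```

The force dropped to zero near 35 mm of travel, so it has either caught or slipped off. I'll check both pads.

```bash
python3 - <<'E'
from bench import snapshot,get_obs
import numpy as np,cv2
from h import pts
s=snapshot("wrist");P=pts(s);print(get_obs()["wrist_force"]);print([(v,*np.round(P[v,270],3)) for v in range(206,246,3)])
cv2.imwrite("pics/down.png",cv2.convertScaleAbs(s["color"],alpha=2)[:,:,::-1])
E
```

```text
[-0.42670882 -0.3771422  -0.90724964]
[(206, np.float64(0.526), np.float64(0.008), np.float64(-0.0)), (209, np.float64(0.529), np.float64(0.007), np.float64(-0.001)), (212, np.float64(0.531), np.float64(0.007), np.float64(0.001)), (215, np.float64(0.534), np.float64(0.006), np.float64(-0.001)), (218, np.float64(0.508), np.float64(0.017), np.float64(0.109)), (221, np.float64(0.509), np.float64(0.017), np.float64(0.111)), (224, np.float64(0.51), np.float64(0.017), np.float64(0.112)), (227, np.float64(0.512), np.float64(0.016), np.float64(0.112)), (230, np.float64(0.514), np.float64(0.016), np.float64(0.112)), (233, np.float64(0.515), np.float64(0.015), np.float64(0.112)), (236, np.float64(0.517), np.float64(0.015), np.float64(0.113)), (239, np.float64(0.515), np.float64(0.015), np.float64(0.123)), (242, np.float64(0.516), np.float64(0.015), np.float64(0.126)), (245, np.float64(0.516), np.float64(0.015), np.float64(0.13))]
```

View pics/down.png

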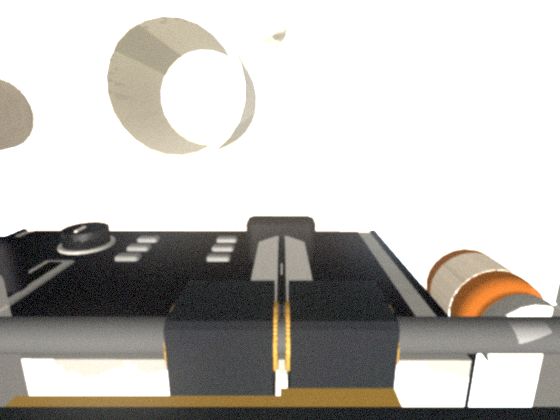

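The wrist view shows the pad at (281,232) down at z ≈ 0.111, with no finger load, so it has caught. I'll give it a light extra press to seat it, then retreat straight up.

```bash
python3 -m creep '[[[0,0,3,0],[0,0,3,0],[0,0,2,0],[0,0,0,0],[0,0,0,0]]]'; python3 -m creep '[[[0,0,-10,0],[0,0,-30,0],[0,0,-40,0],[0,0,-40,0],[0,0,-40,0],[0,0,0,0]]]'; python3 -m creep '[[[40,20,-20,0],[50,30,0,0],[50,30,0,0],[50,30,0,0],[30,30,0,0],[0,30,0,0],[0,0,0,0],[0,0,0,0]]]'; python3 - <<'E'
from bench import snapshot,get_obs
import numpy as np,cv2
from h import pts
o=get_obs();print(o["time"],o["tool_pos"],o["wrist_force"])
t=snapshot("top");P=pts(t);P0=pts(dict(np.load("top0.npz")))
y=-.2828;A=np.array([[np.cos(y),np.sin(y)],[-np.sin(y),np.cos(y)]])
for n,Q in(("before",P0),("now",P)):
    L=(Q[...,:2]-[.6556,-.0953])@A.T
    for k,x,yy,w in(("leverL",-.160,.0735,.008),("leverR",-.160,-.0735,.008),("bagel",0,.105,.014),("slice",0,-.105,.014)):
        m=(abs(L[...,0]-x)<w)&(abs(L[...,1]-yy)<w)
        z=Q[m][:,2];print(n,k,len(z),np.round(np.percentile(z,[50,95]),3) if len(z) else "")
cv2.imwrite("pics/end.png",t["color"][:,:,::-1])
E
```

```text
time: 8.2
tool_pos: [0.5252, 0.0185, 0.0834]
ee_rot: [3.142, 0.0, 2.86]
wrist_force: [-3.0, -0.0, 6.1]
width: 0.0006
time: 8.95
tool_pos: [0.5274, 0.0184, 0.247]
ee_rot: [3.14, 0.009, 2.859]
wrist_force: [-1.1, 0.1, 0.2]
width: 0.0008
time: 9.95
tool_pos: [0.3611, 0.2424, 0.2616]
ee_rot: [-3.14, -0.001, 2.859]
wrist_force: [0.2, -0.1, -0.7]
width: 0.0003
9.95 [0.36106934 0.24236152 0.2615551 ] [ 0.2164107  -0.10827271 -0.70736996]
before leverL 86 [0.149 0.152]
before leverR 87 [0.149 0.152]
before bagel 174 [0.211 0.214]
before slice 159 [0.208 0.215]
now leverL 68 [0.11  0.112]
now leverR 89 [0.148 0.152]
now bagel 145 [0.17  0.174]
now slice 156 [0.208 0.215]
```

View pics/end.png

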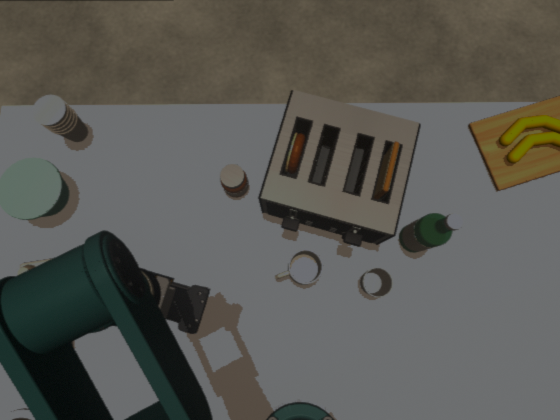

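The left lever and bagel are down, the right lever and slice haven't moved, the jar, mug, cup and bottle are where they were, and the hand is clear. Handing in.

```bash
python3 -c "
from bench import ticket
print(ticket.close_job())"
```

```text
the job is handed in; nothing more can be done
None
```

The bagel half was in the left-hand outer slot. I pressed the left lever with closed fingertips until it caught, gave it a light extra press to seat it, moved the hand clear and handed the job in at about 10 s. `close_job` gives no verdict.

**Last checks (top camera):**
- **Left side:** the lever pad went from 0.149 to 0.110 m and the bagel's top from 0.211 to 0.170 m. The lever held with the hand away.
- **Right side:** the lever (0.149 to 0.148 m) and the slice (0.208 m) did not change.
- **Surroundings:** the jar, mug, cup and bottle look upright and in place. I judged that by eye, without measuring them.
- **Force:** the largest wrist force I read was about 7 N, at the ends of moves only, so short peaks between readings are not covered.

**Disagreement:** the reported TCP height was about 27 mm lower than the real fingertips. Contact came at a reported 0.124 m instead of 0.150 m, and the wrist and side pictures agreed with the higher position. I did not find the cause, so I went by force and vision for the press.

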